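Index the inclined punch turret and load the free pocket

ROBOT

A 7-joint arm with a two-finger parallel gripper is mounted at the origin on the work surface. World frame = base frame: x ahead of the robot, y to its left, z up, the work surface at z = 0. Lengths are in m, angles in degrees, forces in N, time in s.
With the tool pointing down it reaches from about 0.425 to 0.875 m from the base axis. Payload 4.7 kg.
Tool frame: the origin (TCP) lies at the very end of the fingers, on their centre line; the grasp point (between the pads) lies 19 mm behind it; z points along the fingers, y is the line along which they close (so a half turn about z gives the same grasp; the last joint's range is limited). The gripper opens to 87 mm and grips with 3 to 60 N. Pads are 19 mm wide; open, the fingers measure 117 mm over their backs; the gripper's body (75 mm by 190 mm) begins 51 mm behind the grasp point.
Start: joints at [76.725, 18.392, -4.016, 83.108, 1.295, 78.541, -3.26], TCP at [0.158, -0.63, 0.223] pointing down, gripper open.
Joint ranges: [-163.93, 163.93], [-17.29, 119.83], [-79.2, 71.16], [3.27, 140.29], [-89.18, 269.18], [5.43, 117.66], [-154.24, 154.24]. Speed limits (degrees/s): [147.25, 147.25, 180, 180, 180, 180, 180].

INTERFACE

Orientations are given as [roll, pitch, yaw] about the fixed x, y, z axes, in that order (R = Rz(yaw) Ry(pitch) Rx(roll)).
In Python, from cell import get_obs, read_camera, sign_off, silhouettes gives the robot as it stands.
- The arm moves only by the tool play_rows, never from a script. Its argument "steps" is a list that holds one entry, the list of rows, each a list of 7 numbers: the shift along the tool's x, y, z in m, then the turn, a rotation vector about the tool's x, y, z in rad, then the finger opening in m, from 0 to 0.087. A call has 1 to 12 rows; each row shifts and turns the commanded pose from where the row before left it, along the tool's axes as they then stand; what a row does not reach is not made up. A row lasts 1/10 s, in which the tool goes at most 50 mm and 8.59 degrees, less where a joint would pass 70% of its speed; a pose out of reach is approached as far as the arm can. A call is refused whole if a number of a shift passes 0.05 or a number of a turn 0.15, either way. A call with a gripper value outside its range is refused whole. The fingers move at their own pace and stop on an object; "force" is the grip in N (left out, the last holds). Time passes only in rows, so rows that do not move let the fingers close. It gives the time, the measured TCP pose, the force, the opening and the grip force at its end, in the units of the state.
- get_obs(): the state, without advancing time (a new reading comes with each control period).
- read_camera(name): name is "scene" or "top" or "wrist"; returns a dict with "frame" (400x640x3 uint8, red, green, blue), "intrinsics" (3x3 intrinsics, pixels), "view" (4x4, takes a point from world to camera coordinates). Camera axes: x right, y up, looking along -z (the intrinsics and any distortion apply to the point x, -y, -z); pixel columns grow to the right and rows downward; lengths in m; the calibration is good to about 2 mm. A picture is of the moment at which its call begins. There is no depth.
- sign_off(): hands the job in; it is judged then, once.
Trained networks look in the newest picture that a camera, given by its name, has taken for a name from the list of things; names that differ only in an ending like _2 or _b are one class to them, and where a whole thing is asked for, a point or a joint stands for the part that bears it (a point fixed in the world has none). Each returns a list of dicts, best first, with "p" (0 to 1); they miss things now and then, are a little off and sometimes report something else, mostly with a low value. They report only what shows in the picture. A call takes as long as a camera call. They do not tell look-alikes from the thing itself.
- silhouettes(camera, name): "pixels" (400x640 bool, what is visible of it) and "extent" ([left, top, right, bottom] in pixels, round what is visible of it).
The state is a dict: "time_s": time; "qpos": joint angles; "joint_velocities": joint speeds; "effort": joint torques, N m; "tool_pos": TCP position; "tool_rot": TCP orientation; "force": force on the tool from outside, world axes, zero at the start; "wrist_torque": the same for the moment, N m; "grip_width": finger opening in m; "grasp_force": force on a finger pad.
Only numpy, scipy, OpenCV 4.12 (cv2) and the standard library are available. Lean on these libraries where they do the work, as an engineer would, in place of code of your own. Each camera call takes 0.05 s, during which the arm holds its last target. There are 200 camera calls.

TASK

Turn the inclined punch turret by its bar handle until its one empty pocket clicks home in the gap of the yellow keeper rail, and let go of the handle. Then take the punch with the red collar from the rack and lower it, without dropping it, nose-down into that pocket until it sits on the bottom, and release it. Leave the other punches and the things lying about where they are.

Things in the scene. Friction and masses are not known exactly. Their poses are not given: they have to be found in the camera images.
- turret_base: Fixed blue stand of the turret, plate 270 x 190 mm; origin on the table below the hub; -x is its loading side, z up. The turret's axis leans 25 deg from vertical towards -x and crosses the drum's flat top face 140 mm above the origin. Two posts behind (highest about 260 mm) carry the yellow keeper rail.
- turret (a joint): Turret angle about its leaning axis, rad, counter-clockwise positive seen from above; 0 = empty pocket in the middle of the gap. Spring detents every 1.047 rad (at -2.094, -1.047, 0, 1.047); about 0.45 N m leaves one, and from half-way the next pulls it home by itself. Stops at -2.7 and 1.4. Starts near -1.05 or -2.09 (rarely between): turn it one or two clicks, positive.
- turret_handle (a point): Centre of the bar handle, on the turret's axis, 48 mm above the drum's top face; turns with it: z up the leaning axis, x along the bar, -x towards the empty pocket (yellow end). Black bar 90 mm long, 16 wide (y), 28 tall: 12 above this point, 16 below. Boss 60 mm wide under it, top 18 mm above the drum face. Fixed punches stand 65 mm above the face at 95 mm radius.
- pocket_mouth (a point): Centre of the mouth of the one empty pocket, in the plane of the drum's top face, 95 mm from the axis; turns with the turret, z along the pocket, outward. The pocket is a round aluminium tube of 42 mm outer and 26 mm inner diameter, 65 mm deep, with a closed bottom. The other five pockets hold fixed punches of 22 mm diameter.
- pocket_floor (a point): Centre of the bottom of the empty pocket, 65 mm below its mouth along the pocket; same axes as pocket_mouth.
- load_gap (a point): Fixed point where pocket_mouth is when the turret is at 0: the middle of the keeper rail's gap, at the turret's lowest side. The rail is a yellow C-shaped bar, 10 mm wide, 8 thick, over the circle of pockets (95 mm radius), underside 75 mm above the drum face; its gap is 100 deg wide. It bars the pockets elsewhere.
- rack: Fixed grey rack, 75 x 220 x 50 mm; origin at the centre of its underside, y along its length. Three round holes of 25 mm diameter, 45 mm deep, 70 mm apart along y, each with a punch standing loosely in it.
- punch_red: Steel punch with a red collar near its top, the one to load; 130 mm long, shank 22 mm diameter, a narrower nose of 15 mm diameter on the lowest 16 mm, tapering out to 22 mm at 22 mm; collar from 112 to 128 mm. About 0.33 kg. Origin at the centre of the nose's end face, z along the punch to its top. It starts nose-down in one of the rack's three holes, standing 85 mm out of it.
- punch_blue: Like punch_red, with a blue collar; stays in the rack.
- punch_green: Like punch_red, with a green collar; stays in the rack.
- vee_die: Loose steel V-die block, 60 x 110 x 50 mm; origin under its centre. To be left alone.
- gooseneck: Loose steel press-brake punch segment, about 140 x 60 x 62 mm, lying down; origin under its centre. To be left alone.
- wrench: Loose wrench lying flat; to be left alone.
- oil: Yellow oil bottle, 60 mm diameter, 150 mm tall; origin under its centre. To be left alone.
- scrap_bin: Open blue plastic bin with bent offcuts in it, 160 x 220 x 70 mm; origin under its centre. To be left alone.
Mind the look-alikes: they are no part of the job. Leave any orange or pink look-alike of the punch_red alone.

How it is judged:
By the outcome, as a careful person would: the job done as asked, in the order asked, and still so for the second after the job is handed in, with the robot touching nothing.
It also fails if it takes over 72 s, if anything falls off the work surface, if the arm or the gripper's body presses on something with over 40 N, if the wrist force passes 120 N, or if a joint passes its speed limit or range.

## Working session

There is one attempt and no reset: what is moved stays moved. The work goes in short steps, Python scripts to look and compute and a tool call to move; the robot and the scene stay as the last step left them, time stands still between calls to the robot, and variables do not carry over. Pictures are saved under pics/ and viewed, at most 10 in all, crops included, and the job is handed in when it is done.

Besides the shell and the picture viewer there is one more tool, called after "Call:" as name(argument=value, ...), one argument or row to a line, values as JSON. play_rows: Moves the arm, as the interface text tells. Its arguments: {"type":"object","properties":{"steps":{"type":"array","items":{"type":"array","items":{"type":"array","items":{"type":"number"}}}},"force":{"type":"number"}},"required":["steps"]}

```bash
ls; mkdir -p pics
python3 - <<'E'
from cell import *
import cv2,numpy as np
for n in ["scene","top"]:
    c=read_camera(n); cv2.imwrite(f"pics/{n}0.png",c["frame"][:,:,::-1]); np.savez(f"{n}0.npz",**{k:c[k] for k in("frame","intrinsics","view")}); print(n,[k for k in c],c["intrinsics"].round(1).tolist(),np.linalg.inv(c["view"]).round(3).tolist())
    for t in ["turret_base","turret","rack","punch_red","punch_blue","punch_green","turret_handle","pocket_mouth"]:
        try: print(t,[(round(d["p"],2),list(map(int,d["extent"]))) for d in silhouettes(n,t)][:4])
        except Exception as e: print(t,e)
print(get_obs())
E
```

```text
pics
scene ['frame', 'intrinsics', 'view'] [[393.8, 0.0, 322.9], [0.0, 393.8, 209.6], [0.0, 0.0, 1.0]] [[0.696, -0.504, 0.512, 1.113], [0.718, 0.487, -0.497, -0.479], [0.001, 0.714, 0.701, 0.877], [0.0, 0.0, 0.0, 1.0]]
turret_base [(0.63, [321, 168, 444, 299])]
turret [(0.75, [323, 179, 417, 268])]
rack [(0.6, [158, 248, 244, 326])]
punch_red [(0.78, [209, 205, 226, 242]), (0.74, [234, 206, 246, 242]), (0.68, [243, 219, 256, 256]), (0.16, [199, 340, 263, 399])]
punch_blue [(0.52, [187, 252, 202, 284])]
punch_green []
turret_handle [(0.93, [321, 181, 418, 264])]
pocket_mouth [(0.62, [320, 180, 419, 265])]
top ['frame', 'intrinsics', 'view'] [[481.1, 0.0, 321.7], [0.0, 481.1, 203.4], [0.0, 0.0, 1.0]] [[-0.007, 0.997, -0.071, 0.481], [-1.0, -0.006, 0.019, 0.081], [0.018, 0.071, 0.997, 1.408], [0.0, 0.0, 0.0, 1.0]]
turret_base [(0.88, [252, 88, 342, 210])]
turret [(0.67, [257, 118, 339, 207])]
rack [(0.81, [398, 219, 482, 261])]
punch_red [(0.69, [381, 261, 392, 269]), (0.59, [381, 240, 390, 248])]
punch_blue []
punch_green [(0.46, [461, 232, 478, 240])]
turret_handle [(0.58, [258, 118, 340, 204])]
pocket_mouth [(0.63, [255, 117, 340, 207])]
{'time_s': 0.9, 'qpos': array([76.72493912, 18.39104268, -4.01644609, 83.10562112,  1.29465707,
       78.54117413, -3.2608371 ]), 'joint_velocities': array([-0.05586491, -0.03820439, -0.0275512 , -0.06754842, -0.07285717,
        0.03669588,  0.03686418]), 'effort': array([-2.96729195e-04, -4.91093338e+01, -4.03403845e-01, -3.12776721e+01,
       -6.38516340e-02,  3.36549198e-02,  1.41142607e-05]), 'tool_pos': array([ 0.15814808, -0.63050349,  0.2226135 ]), 'tool_rot': array([1.79992725e+02, 2.21218893e-03, 1.40832374e+01]), 'force': array([ 0.21455201, -0.100926  ,  0.0344285 ]), 'wrist_torque': array([0.00602514, 0.09144045, 0.00845767]), 'grasp_force': 0.0, 'grip_width': 0.0873907976741916}
```

Run:
```python
import cv2
a=cv2.imread("pics/scene0.png");b=cv2.imread("pics/top0.png")
cv2.imwrite("pics/s1.png",cv2.resize(a[150:350,140:450],(800,516),interpolation=cv2.INTER_CUBIC))
cv2.imwrite("pics/t1.png",cv2.resize(b[60:290,220:500],(700,575),interpolation=cv2.INTER_CUBIC))
```

```text
(no output)
```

View pics/s1.png

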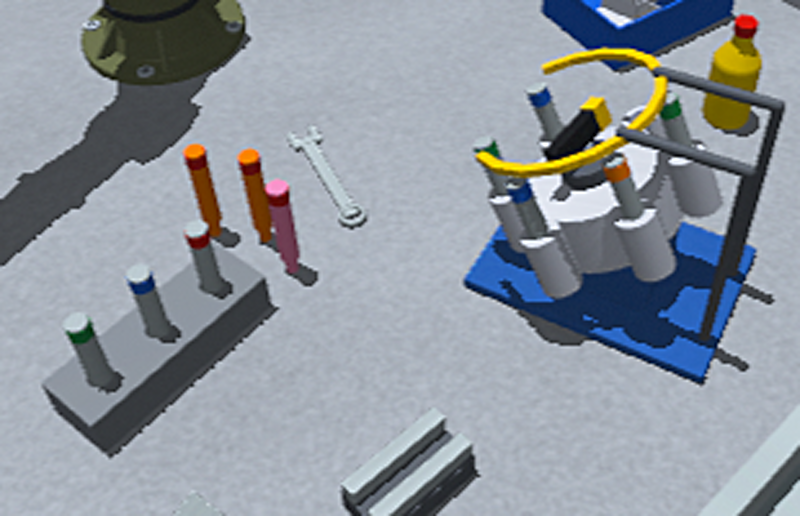

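View pics/t1.png

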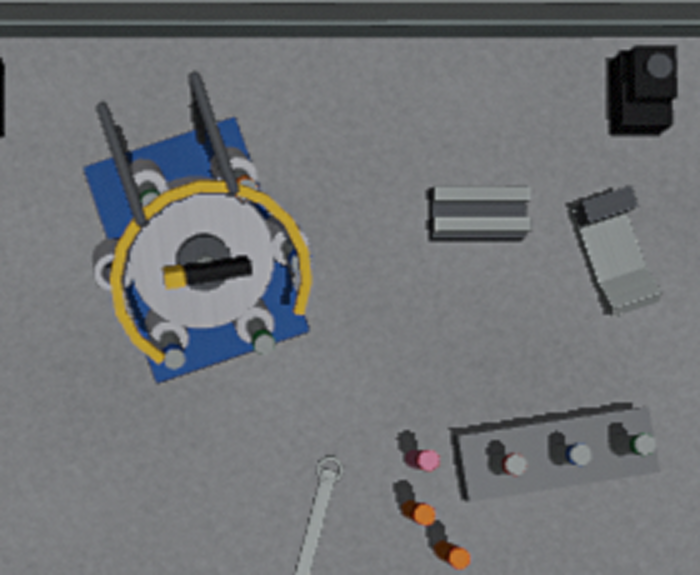

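View pics/scene0.png

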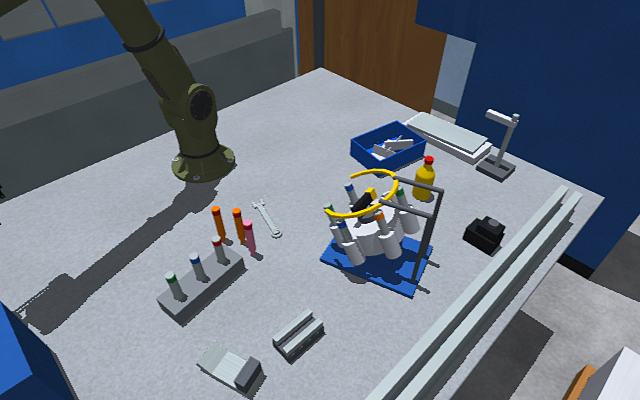

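Candidates for the red punch in the scene image: the steel punch with the red collar in the rack (217,243), orange look-alikes at (215,210) and (237,212), and a pink one at (248,225). I choose the steel punch at the rack end next to the pink look-alike. In the top image it is at (426,246). The turret's empty pocket is on the left at top (262,166), and the gap faces the robot.

```bash
cat > h.py <<'E'
import numpy as np
from scipy.optimize import least_squares
from scipy.spatial.transform import Rotation as R
A=np.radians(25)
def proj(c,X):
    p=np.asarray(X)@c["view"][:3,:3].T+c["view"][:3,3]
    q=np.stack([p[:,0],-p[:,1],-p[:,2]],1)@c["intrinsics"].T
    return q[:,:2]/q[:,2:]
def face(b,phi,r,h):   # b=[x,y,yaw] base; phi base angle, r radius, h height over face
    x=r*np.cos(phi);y=r*np.sin(phi)
    L=np.array([x*np.cos(A)-h*np.sin(A),y,.14+x*np.sin(A)+h*np.cos(A)])
    return R.from_euler("z",b[2]).apply(L)+[b[0],b[1],0]
def tilt(b): # columns x',y',axis in world
    return R.from_euler("z",b[2]).as_matrix()@R.from_euler("y",-A).as_matrix()
E
python3 - <<'E'
from h import *
S=dict(np.load("scene0.npz"));T=dict(np.load("top0.npz"))
tp=lambda p:np.array(p)/2.5+[220,60]
sp=lambda p:np.array(p)*[310/800,200/516]+[140,150]
D=np.radians
def model(v):
    b=v[:3];th=v[3];dx=v[4];t=v[5]
    c=lambda sx,sy:R.from_euler("z",b[2]).apply([dx+sx*.135,sy*.095,t])+[b[0],b[1],0]
    rail=lambda a:face(b,D(a),.095,.079)
    pu=lambda k:face(b,np.pi+th+k*np.pi/3,.095,.065)
    hd=lambda s:face(b,np.pi+th,s*.045,.060)
    top=[c(1,1),c(1,-1),c(-1,-1),c(-1,1),rail(130),rail(230),pu(1),pu(2),hd(1),hd(-1)]
    sc=[c(-1,-1),c(1,-1),c(1,1),rail(130),rail(230)]+[pu(k) for k in(1,2,3,4,5)]
    return proj(T,top),proj(S,sc)
tm=tp([(85,168),(237,118),(309,328),(157,382),(160,358),(303,313),(174,357),(264,342),(165,277),(251,265)])
sm=sp([(464,284),(702,381),(755,252),(546,69),(482,157),(540,90),(487,145),(518,188),(618,162),(671,102)])
f=lambda v:np.concatenate([(a-m).ravel() for a,m in zip(model(v),(tm,sm))])
r=least_squares(f,[.6,.2,.2,-1.57,0,.01],loss="soft_l1")
print("base",r.x.round(4),np.degrees(r.x[2:4]).round(1));print(f(r.x).reshape(-1,2).round(1).tolist())
np.save("base.npy",r.x)
for n,b in(("mouth0",face(r.x,np.pi,.095,0)),("handle",face(r.x,0,0,.048)),("axis",tilt(r.x)[:,2])):print(n,b.round(3))
# punches
for n,a,b in(("red",(515,465),(197,230)),("blue",(579,454),(138,271)),("green",(643,443),(78,322))):
    g=lambda X:np.concatenate([(proj(T,[X])-tp(a)).ravel(),(proj(S,[X])-sp(b)).ravel()])
    q=least_squares(g,[.45,-.2,.13]);print(n,q.x.round(4),q.fun.round(1))
E
```

```text
base [ 0.6809  0.1126  0.3242 -1.7507  0.0317  0.0077] [  18.6 -100.3]
[[-1.1, -0.7], [-0.9, -1.0], [0.3, 0.9], [-0.5, 0.4], [0.3, -1.8], [-2.9, -2.2], [-0.2, -0.7], [-0.1, -0.5], [-0.3, 0.3], [0.2, -0.3], [-1.2, -0.0], [-0.3, 0.7], [0.1, 0.0], [-0.1, 1.3], [0.6, 0.5], [-1.3, -0.1], [-1.1, -0.3], [-0.2, -1.7], [-1.1, -0.2], [-1.5, -0.8]]
mouth0 [0.599 0.085 0.1  ]
handle [0.662 0.106 0.184]
axis [-0.401 -0.135  0.906]
red [ 0.4577 -0.2172  0.1326] [-0.6 -0.4 -0.6 -0. ]
blue [ 0.4681 -0.2856  0.1376] [-0.1 -0.  -0.1 -0. ]
green [ 0.4795 -0.3543  0.1351] [-0.3 -0.2 -0.3 -0. ]
```

```bash
cat >> h.py <<'E'
from scipy.linalg import logm,expm
def cur():
    from cell import get_obs
    o=get_obs(); return hom(R.from_euler("xyz",o["tool_rot"],degrees=True).as_matrix(),o["tool_pos"]),o
def hom(r,p):
    T=np.eye(4);T[:3,:3]=r;T[:3,3]=p;return T
def row(T0,T1,n):
    rel=np.linalg.inv(T0)@T1; X=expm(np.real(logm(rel))/n)
    return np.r_[X[:3,3],R.from_matrix(X[:3,:3]).as_rotvec()]
def pose(b,phi,r,h,yang): # TCP in the face frame, tool z=-axis, tool y at face angle yang
    M=tilt(b);y=M@[np.cos(yang),np.sin(yang),0];z=-M[:,2]
    return hom(np.stack([np.cross(y,z),y,z],1),face(b,phi,r,h))
E
python3 - <<'E'
from h import *
b=np.load("base.npy");T,o=cur()
W=pose(b,0,0,.14,b[3]+np.pi/2)
n=24;r=row(T,W,n);print(r.round(4))
for i in range(n+1):
    print((T@np.linalg.matrix_power(hom(R.from_rotvec(r[3:]).as_matrix(),r[:3]),i))[:3,3].round(3)) if i%4==0 else 0
print(W.round(3))
E
```

```text
[ 0.0393 -0.0021  0.0014 -0.0121  0.0158 -0.0602]
[ 0.158 -0.631  0.223]
[ 0.304 -0.571  0.22 ]
[ 0.431 -0.478  0.226]
[ 0.531 -0.358  0.236]
[ 0.6   -0.217  0.248]
[ 0.631 -0.063  0.26 ]
[0.625 0.094 0.267]
[[-0.16   0.902  0.401  0.625]
 [ 0.984  0.114  0.135  0.094]
 [ 0.076  0.416 -0.906  0.267]
 [ 0.     0.     0.     1.   ]]
```

Call:
play_rows(
  steps=[
    [[0.0393,-0.0021,0.0014,-0.0121,0.0158,-0.0602,0.05],[0.0393,-0.0021,0.0014,-0.0121,0.0158,-0.0602,0.05],[0.0393,-0.0021,0.0014,-0.0121,0.0158,-0.0602,0.05],[0.0393,-0.0021,0.0014,-0.0121,0.0158,-0.0602,0.05],[0.0393,-0.0021,0.0014,-0.0121,0.0158,-0.0602,0.05],[0.0393,-0.0021,0.0014,-0.0121,0.0158,-0.0602,0.05],[0.0393,-0.0021,0.0014,-0.0121,0.0158,-0.0602,0.05],[0.0393,-0.0021,0.0014,-0.0121,0.0158,-0.0602,0.05],[0.0393,-0.0021,0.0014,-0.0121,0.0158,-0.0602,0.05],[0.0393,-0.0021,0.0014,-0.0121,0.0158,-0.0602,0.05],[0.0393,-0.0021,0.0014,-0.0121,0.0158,-0.0602,0.05],[0.0393,-0.0021,0.0014,-0.0121,0.0158,-0.0602,0.05]],
  ],
)

```text
time_s: 2.1
tool_pos: [0.5326, -0.3551, 0.2362]
tool_rot: [168.5, -7.0, 56.7]
force: [-0.1, -0.7, 0.4]
grip_width: 0.0502
grasp_force: 0.0
```

Call:
play_rows(
  steps=[
    [[0.0393,-0.0021,0.0014,-0.0121,0.0158,-0.0602,0.05],[0.0393,-0.0021,0.0014,-0.0121,0.0158,-0.0602,0.05],[0.0393,-0.0021,0.0014,-0.0121,0.0158,-0.0602,0.05],[0.0393,-0.0021,0.0014,-0.0121,0.0158,-0.0602,0.05],[0.0393,-0.0021,0.0014,-0.0121,0.0158,-0.0602,0.05],[0.0393,-0.0021,0.0014,-0.0121,0.0158,-0.0602,0.05],[0.0393,-0.0021,0.0014,-0.0121,0.0158,-0.0602,0.05],[0.0393,-0.0021,0.0014,-0.0121,0.0158,-0.0602,0.05],[0.0393,-0.0021,0.0014,-0.0121,0.0158,-0.0602,0.05],[0.0393,-0.0021,0.0014,-0.0121,0.0158,-0.0602,0.05],[0.0393,-0.0021,0.0014,-0.0121,0.0158,-0.0602,0.05],[0.0393,-0.0021,0.0014,-0.0121,0.0158,-0.0602,0.05]],
  ],
)

```text
time_s: 3.3
tool_pos: [0.6229, 0.0969, 0.267]
tool_rot: [155.3, -4.3, 99.6]
force: [0.4, 0.7, -0.4]
grip_width: 0.0501
grasp_force: 0.0
```

Run:
```python
from h import *
from cell import *
import cv2
b=np.load("base.npy");c=read_camera("wrist");np.savez("w1.npz",**{k:c[k] for k in("frame","intrinsics","view")})
im=c["frame"][:,:,::-1].copy();T,o=cur();print(T[:3,3].round(4),o["qpos"].round(1),(T[:3,:3].T@pose(b,0,0,.14,b[3]+np.pi/2)[:3,:3]).round(3).tolist())
u=np.array([np.cos(np.pi+b[3]),np.sin(np.pi+b[3])])
P=[]
for s,w in((1,1),(1,-1),(-1,-1),(-1,1)):
    x,y=s*.045*u+w*.008*np.array([-u[1],u[0]]);P.append(face(b,np.arctan2(y,x),np.hypot(x,y),.06))
cv2.polylines(im,[proj(c,P).round().astype(int)],True,(255,0,255),1)
rail=[face(b,np.radians(a),.095,.083) for a in np.arange(-130,131,5)];cv2.polylines(im,[proj(c,rail).round().astype(int)],False,(255,0,255),1)
for k in range(6):
  cc=[face(b,0,0,0)+face(b,np.pi+b[3]+k*np.pi/3,.095,.065*(k>0))-face(b,0,0,0)+tilt(b)@[.011*np.cos(t),.011*np.sin(t),0] for t in np.linspace(0,6.3,20)]
  cv2.polylines(im,[proj(c,cc).round().astype(int)],True,(0,255,0),1)
cv2.imwrite("pics/w1.png",im)
```

```text
[0.6209 0.1056 0.2674] [ 36.9  -2.1 -44.8 104.6  -8.   52.5   4.5] [[1.0, -0.015, -0.009], [0.015, 1.0, -0.0], [0.009, 0.0, 1.0]]
```

View pics/w1.png

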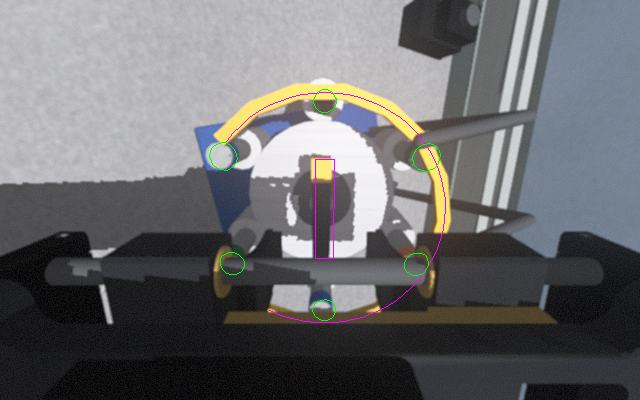

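Call:
play_rows(
  steps=[
    [[0,0,0,0,0,0,0.05],[0,0,0,0,0,0,0.05]],
  ],
)

```text
time_s: 3.55
tool_pos: [0.6233, 0.0939, 0.2668]
tool_rot: [155.4, -4.3, 99.3]
force: [-0.3, -0.6, -0.1]
grip_width: 0.0501
grasp_force: 0.0
```

Run:
```python
from h import *
from cell import *
import cv2
b=np.load("base.npy");c=read_camera("wrist");np.savez("w2.npz",**{k:c[k] for k in("frame","intrinsics","view")})
im=c["frame"][:,:,::-1].copy();T,o=cur();W=pose(b,0,0,.14,b[3]+np.pi/2);print(T[:3,3].round(4),row(T,W,1).round(4))
cv2.imwrite("pics/w2.png",cv2.resize(im[60:330,190:470],(800,771))[:600])
print(c["intrinsics"].round(1).tolist(),(c["view"]@T).round(3).tolist())
```

```text
[0.6235 0.0929 0.2668] [ 0.0007  0.0013  0.0005 -0.0003 -0.0003 -0.0001]
[[293.3, 0.0, 323.7], [0.0, 293.3, 201.7], [0.0, 0.0, 1.0]] [[0.001, 1.0, -0.001, -0.001], [0.965, -0.001, 0.261, -0.027], [0.261, -0.001, -0.965, -0.177], [0.0, 0.0, 0.0, 1.0]]
```

View pics/w2.png

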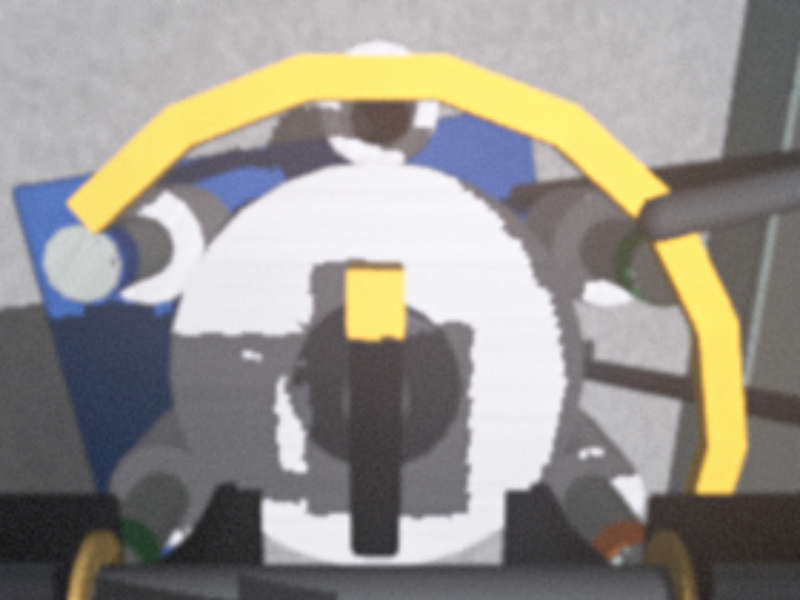

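```bash
cat > fit.py <<'E'
from h import *
S=dict(np.load("scene0.npz"));T=dict(np.load("top0.npz"));Wc=dict(np.load("w2.npz"))
tp=lambda p:np.array(p)/2.5+[220,60]
sp=lambda p:np.array(p)*[310/800,200/516]+[140,150]
wp=lambda p:np.array(p)*[280/800,270/771]+[190,60]
D=np.radians
def model(v):
    b=v[:3];th=v[3];dx=v[4];t=v[5];o=v[6:].reshape(3,3)
    c=lambda sx,sy:R.from_euler("z",b[2]).apply([dx+sx*.135,sy*.095,t])+[b[0],b[1],0]
    rail=lambda a,h=.079:face(b,D(a),.095,h)
    pu=lambda k:face(b,np.pi+th+k*np.pi/3,.095,.065)
    hd=lambda s:face(b,np.pi+th,s*.045,.060)
    top=[c(1,1),c(1,-1),c(-1,-1),c(-1,1),rail(130),rail(230),pu(1),pu(2),hd(1),hd(-1)]
    sc=[c(-1,-1),c(1,-1),c(1,1),rail(130),rail(230)]+[pu(k) for k in(1,2,3,4,5)]
    wr=[hd(1),hd(-1),pu(1),rail(130,.083)]
    return proj(T,top+o[0]),proj(S,sc+o[1]),proj(Wc,wr+o[2])
tm=tp([(85,168),(237,118),(309,328),(157,382),(160,358),(303,313),(174,357),(264,342),(165,277),(251,265)])
sm=sp([(464,284),(702,381),(755,252),(546,69),(482,157),(540,90),(487,145),(518,188),(618,162),(671,102)])
wm=wp([(375,267),(375,554),(83,263),(84,218)])
f=lambda v:np.concatenate([(a-m).ravel() for a,m in zip(model(v),(tm,sm,wm))]+[v[6:]/.0015])
r=least_squares(f,np.r_[np.load("base.npy")[:6],np.zeros(9)],loss="soft_l1")
print(r.x.round(4),np.degrees(r.x[2:4]).round(1));print(f(r.x)[:48].reshape(-1,2).round(1).tolist())
np.save("base2.npy",r.x[:6])
b=r.x;C,o=cur();print(C[:3,3].round(4))
for h in(.14,.034):
    W=pose(b,0,0,h,b[3]+np.pi/2);print(row(C,W,1).round(4))
E
python3 fit.py
```

```text
[ 6.7940e-01  1.1310e-01  3.2760e-01 -1.7531e+00  3.2100e-02  7.3000e-03
 -0.0000e+00 -1.0000e-03 -1.0000e-04  1.7000e-03  8.0000e-04 -3.0000e-04
 -1.6000e-03  1.0000e-04 -4.0000e-04] [  18.8 -100.4]
[[-1.1, -0.1], [-0.9, -0.6], [0.5, 1.2], [-0.2, 0.9], [0.6, -1.1], [-2.6, -1.7], [0.0, -0.1], [0.1, 0.0], [-0.0, 0.9], [0.5, 0.2], [-0.7, 0.1], [0.3, 0.6], [0.4, -0.1], [0.1, 1.3], [1.1, 0.5], [-1.0, -0.1], [-0.7, -0.3], [0.2, -1.8], [-0.7, -0.2], [-1.1, -0.9], [-0.2, 0.6], [0.0, 0.5], [-0.4, -0.6], [1.5, -0.3]]
[0.6235 0.0929 0.2668]
[ 0.0012  0.     -0.      0.      0.0011 -0.0007]
[ 0.0013  0.      0.106   0.      0.0011 -0.0007]
```

Call:
play_rows(
  steps=[
    [[0.001,-0.001,0.018,0,0,0,0.05],[0,0,0.022,0,0,0,0.05],[0,0,0.022,0,0,0,0.05],[0,0,0.022,0,0,0,0.05],[0,0,0.022,0,0,0,0.05],[0,0,0,0,0,0,0.05],[0,0,0,0,0,0,0.05]],
  ],
)

```text
time_s: 4.3
tool_pos: [0.6649, 0.1079, 0.1701]
tool_rot: [155.4, -4.4, 99.2]
force: [0.2, 0.2, -0.4]
grip_width: 0.0502
grasp_force: 0.0
```

Call:
play_rows(
  force=60,
  steps=[
    [[0,0,0,0,0,0,0.0],[0,0,0,0,0,0,0.0],[0,0,0,0,0,0,0.0],[0,0,0,0,0,0,0.0],[0,0,0,0,0,0,0.0],[0,0,0,0,0,0,0.0]],
  ],
)

```text
time_s: 4.9
tool_pos: [0.6635, 0.1086, 0.1704]
tool_rot: [155.6, -4.3, 99.2]
force: [-9.0, -2.2, 8.2]
grip_width: 0.0155
grasp_force: 90.9
```

Call:
play_rows(
  steps=[
    [[0,-0.001,0,0,0,-0.1,0.0],[0,0,0,0,0,-0.1,0.0],[0,0,0,0,0,-0.1,0.0],[0,0,0,0,0,-0.1,0.0],[0,0,0,0,0,-0.1,0.0],[0,0,0,0,0,0,0.0],[0,0,0,0,0,0,0.0]],
  ],
)

```text
time_s: 5.6
tool_pos: [0.6634, 0.1085, 0.1703]
tool_rot: [156.2, 7.6, 125.4]
force: [-7.0, -1.5, 6.3]
grip_width: 0.0155
grasp_force: 90.2
```

```bash
cat > ang.py <<'E'
from h import *
b=np.load("base2.npy");T,o=cur();M=tilt(b)
y=M.T@T[:3,1];print("theta",np.degrees(np.arctan2(y[1],y[0]))-90,"face pos TCP",(M.T@(T[:3,3]-face(b,0,0,0))).round(4),"z",(M.T@T[:3,2]).round(3),"F face",(M.T@o["force"]).round(1),"F tool",(T[:3,:3].T@o["force"]).round(1),"Mt",(T[:3,:3].T@o["wrist_torque"]).round(2),o["qpos"].round(0),o["grip_width"],o["grasp_force"])
E
python3 ang.py
```

```text
theta -71.75978818500936 face pos TCP [-0.0023  0.0008  0.0345] z [-0.002 -0.001 -1.   ] F face [-3.8  0.8  8.7] F tool [ 1.9 -3.4 -8.7] Mt [ 1.2   0.33 -0.1 ] [ 36.  11. -49. 106.   8.  42.  21.] 0.0155491661732468 90.22934884764254
```

Call:
play_rows(
  steps=[
    [[0,0,0,0,0,-0.1,0.0],[0,0,0,0,0,-0.1,0.0],[0,0,0,0,0,-0.1,0.0],[0,0,0,0,0,-0.1,0.0],[0,0,0,0,0,-0.1,0.0],[0,0,0,0,0,-0.1,0.0],[0,0,0,0,0,0,0.0]],
  ],
)

```text
time_s: 6.3
tool_pos: [0.6633, 0.1083, 0.1707]
tool_rot: [164.4, 19.6, 158.8]
force: [-10.3, -2.2, 7.8]
grip_width: 0.0159
grasp_force: 78.8
```

Call:
play_rows(
  steps=[
    [[0,0,0,0,0,-0.1,0.0],[0,0,0,0,0,-0.1,0.0],[0,0,0,0,0,-0.1,0.0],[0,0,0,0,0,-0.1,0.0],[0,0,0,0,0,-0.1,0.0],[0,0,0,0,0,-0.1,0.0],[0,0,0,0,0,-0.053,0.0],[0,0,0,0,0,0,0.0],[0,0,0,0,0,0,0.0]],
  ],
)

```text
time_s: 7.2
tool_pos: [0.6633, 0.1084, 0.1706]
tool_rot: [-179.9, 24.9, -161.3]
force: [-10.4, -3.5, 9.4]
grip_width: 0.0154
grasp_force: 80.1
```

```bash
python3 ang.py
```

```text
theta -0.04433308930369151 face pos TCP [-0.0023  0.0007  0.0348] z [-0.002 -0.001 -1.   ] F face [-6.  -0.  13.2] F tool [  6.   -0.  -13.2] Mt [-0.24  1.51  0.16] [ 46.  14. -62. 106.  15.  43.  88.] 0.015375078277557085 80.07110606878996
```

Call:
play_rows(
  steps=[
    [[0,0,0,0,0,0,0.05],[0,0,0,0,0,0,0.05],[0,0,0,0,0,0,0.05],[0,0,0,0,0,0,0.05],[0,0,-0.015,0,0,0,0.05],[0,0,-0.025,0,0,0,0.05],[0,0,-0.03,0,0,0,0.05],[0,0,-0.035,0,0,0,0.05],[0,0,-0.035,0,0,0,0.05],[0,0,0,0,0,0,0.05],[0,0,0,0,0,0,0.05]],
  ],
)

```text
time_s: 8.3
tool_pos: [0.6081, 0.0897, 0.2974]
tool_rot: [-179.8, 25.0, -161.2]
force: [-0.0, -0.7, -0.3]
grip_width: 0.0502
grasp_force: 0.0
```

```bash
cat > wv.py <<'E'
from h import *
from cell import *
import cv2,sys
b=np.load("base2.npy");M=tilt(b);d=M@[-.0023,.0007,0]
b=b.copy();b[:2]+=d[:2]; b[3]=0;np.save("base3.npy",b)
c=read_camera("wrist");np.savez("w3.npz",**{k:c[k] for k in("frame","intrinsics","view")})
im=c["frame"][:,:,::-1].copy();im=cv2.resize(im,(1280,800));T,o=cur()
pl=lambda P,col:cv2.polylines(im,[(proj(c,P)*2+.5).round().astype(int)],False,col,1)
pl([face(b,np.radians(a),.095,.083) for a in np.arange(-130,131,5)],(255,0,255))
pl([face(b,np.pi,s*.045,.06) for s in(-1,1)],(255,0,255))
for k in range(6):
  for rr,h in ((.011,.065),) if k else ((.013,0),(.021,0)):
    pl([face(b,np.pi+k*np.pi/3,.095,h)+tilt(b)@[rr*np.cos(t),rr*np.sin(t),0] for t in np.linspace(0,6.3,30)],(0,255,0))
cv2.imwrite("pics/w3.png",im[100:700,200:1000]);cv2.imwrite("pics/w3full.png",im)
E
python3 wv.py; python3 ang.py
```

```text
theta 0.012158777723200842 face pos TCP [-0.0023  0.0011  0.1735] z [-0.001 -0.001 -1.   ] F face [-1.   0.1 -0.1] F tool [1.  0.1 0.1] Mt [-0.08  0.37  0.01] [ 65.  -9. -65. 103. -18.  58. 114.] 0.05014240418755741 0.0
```

View pics/w3.png

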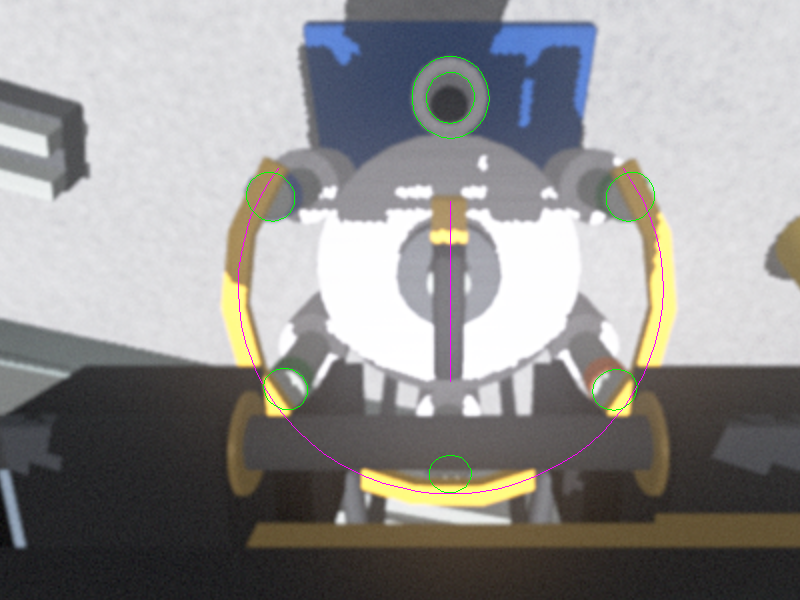

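The wrist picture shows the empty pocket ring at crop (450,97), centred in the rail gap and matching the model overlay. The handle has been released. Next I go to the red punch.

Run:
```python
from h import *
T,o=cur()
a=np.arctan2(.0218,-.137)+np.pi/2  # rack direction -> closing axis heading
h=np.arctan2(.137,.0218)-np.pi/2+0; h=np.radians(9.0)
y=np.array([np.cos(h),np.sin(h),0]);z=np.array([0,0,-1.]);Rt=np.stack([np.cross(y,z),y,z],1)
W=hom(Rt,[.458,-.217,.26]);n=20;r=row(T,W,n);print(r.round(4))
X=hom(R.from_rotvec(r[3:]).as_matrix(),r[:3])
for i in range(0,n+1,4):print((T@np.linalg.matrix_power(X,i))[:3,3].round(3))
```

```text
[-0.0008 -0.0196  0.0007  0.0189  0.016   0.0855]
[0.608 0.09  0.296]
[0.627 0.014 0.293]
[ 0.619 -0.063  0.285]
[ 0.585 -0.132  0.275]
[ 0.529 -0.186  0.266]
[ 0.458 -0.217  0.26 ]
```

Call:
play_rows(
  steps=[
    [[-0.0008,-0.0196,0.0007,0.0189,0.016,0.0855,0.055],[-0.0008,-0.0196,0.0007,0.0189,0.016,0.0855,0.055],[-0.0008,-0.0196,0.0007,0.0189,0.016,0.0855,0.055],[-0.0008,-0.0196,0.0007,0.0189,0.016,0.0855,0.055],[-0.0008,-0.0196,0.0007,0.0189,0.016,0.0855,0.055],[-0.0008,-0.0196,0.0007,0.0189,0.016,0.0855,0.055],[-0.0008,-0.0196,0.0007,0.0189,0.016,0.0855,0.055],[-0.0008,-0.0196,0.0007,0.0189,0.016,0.0855,0.055],[-0.0008,-0.0196,0.0007,0.0189,0.016,0.0855,0.055],[-0.0008,-0.0196,0.0007,0.0189,0.016,0.0855,0.055]],
  ],
)

```text
time_s: 9.35
tool_pos: [0.6055, -0.0992, 0.2784]
tool_rot: [173.9, 12.1, 147.5]
force: [-0.6, 0.4, 0.4]
grip_width: 0.0551
grasp_force: 0.0
```

Call:
play_rows(
  steps=[
    [[-0.0008,-0.0196,0.0007,0.0189,0.016,0.0855,0.055],[-0.0008,-0.0196,0.0007,0.0189,0.016,0.0855,0.055],[-0.0008,-0.0196,0.0007,0.0189,0.016,0.0855,0.055],[-0.0008,-0.0196,0.0007,0.0189,0.016,0.0855,0.055],[-0.0008,-0.0196,0.0007,0.0189,0.016,0.0855,0.055],[-0.0008,-0.0196,0.0007,0.0189,0.016,0.0855,0.055],[-0.0008,-0.0196,0.0007,0.0189,0.016,0.0855,0.055],[-0.0008,-0.0196,0.0007,0.0189,0.016,0.0855,0.055],[-0.0008,-0.0196,0.0007,0.0189,0.016,0.0855,0.055],[-0.0008,-0.0196,0.0007,0.0189,0.016,0.0855,0.055],[0,0,0,0,0,0,0.055],[0,0,0,0,0,0,0.055]],
  ],
)

```text
time_s: 10.55
tool_pos: [0.459, -0.2176, 0.2594]
tool_rot: [180.0, -0.2, 99.2]
force: [-0.0, 0.2, 0.3]
grip_width: 0.0549
grasp_force: 0.0
```

Run:
```python
from h import *
from cell import *
import cv2
c=read_camera("wrist");np.savez("w4.npz",**{k:c[k] for k in("frame","intrinsics","view")});T,o=cur()
print(T[:3,3].round(4),o["tool_rot"].round(2),o["qpos"].round(0))
print([(round(d["p"],2),list(map(int,d["extent"]))) for d in silhouettes("wrist","punch_red")])
im=cv2.resize(c["frame"][:,:,::-1],(1280,800))
X=np.array([[.4577,-.2172,.135],[.4577,-.2172,.05]])
for p in proj(c,X)*2: cv2.drawMarker(im,tuple(p.round().astype(int).tolist()),(255,0,255),0,12)
# tool axis line
L=[T[:3,3]+T[:3,2]*s for s in(.125,.21)]
for p in proj(c,L)*2: cv2.drawMarker(im,tuple(p.round().astype(int).tolist()),(0,255,0),1,12)
cv2.imwrite("pics/w4.png",im[100:700,240:1040])
```

```text
[ 0.4594 -0.2172  0.2598] [ 1.7997e+02 -1.6000e-01  9.9200e+01] [ 76.   3. -55.  98.   2.  80.  30.]
[(0.95, [330, 89, 353, 115]), (0.71, [311, 172, 334, 206]), (0.68, [273, 72, 303, 105]), (0.64, [219, 112, 264, 130])]
```

View pics/w4.png

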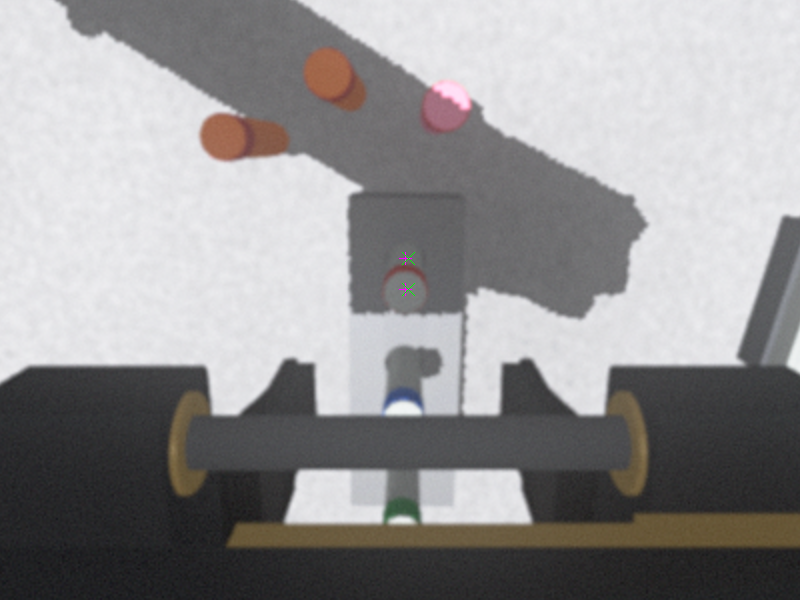

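The crop shows the red-collared steel punch under the tool axis at crop (405,289). The pink one at (446,106) and the orange ones at (328,75) and (225,137) are clear of the descent.

Call:
play_rows(
  steps=[
    [[0,-0.0012,0.025,0,0,0,0.055],[0,0,0.03,0,0,0,0.055],[0,0,0.03,0,0,0,0.055],[0,0,0.03,0,0,0,0.055],[0,0,0.025,0,0,0,0.055],[0,0,0.025,0,0,0,0.055],[0,0,0.017,0,0,0,0.055],[0,0,0,0,0,0,0.055],[0,0,0,0,0,0,0.055]],
  ],
)

```text
time_s: 11.55
tool_pos: [0.4583, -0.2173, 0.0791]
tool_rot: [179.9, -0.1, 99.1]
force: [0.0, -0.0, -0.6]
grip_width: 0.0554
grasp_force: 0.0
```

Call:
play_rows(
  force=40,
  steps=[
    [[0,0,0,0,0,0,0.0],[0,0,0,0,0,0,0.0],[0,0,0,0,0,0,0.0],[0,0,0,0,0,0,0.0],[0,0,0,0,0,0,0.0],[0,0,0,0,0,0,0.0],[0,0,0,0,0,0,0.0]],
  ],
)

```text
time_s: 12.25
tool_pos: [0.4576, -0.2183, 0.0791]
tool_rot: [180.0, -0.0, 99.0]
force: [-1.1, -0.2, 1.9]
grip_width: 0.0208
grasp_force: 40.0
```

Call:
play_rows(
  steps=[
    [[0,0,-0.01,0,0,0,0.0],[0,0,-0.02,0,0,0,0.0],[0,0,-0.025,0,0,0,0.0],[0,0,-0.025,0,0,0,0.0],[0,0,-0.025,0,0,0,0.0],[0,0,-0.025,0,0,0,0.0],[0,0,-0.025,0,0,0,0.0],[0,0,-0.025,0,0,0,0.0],[0,0,-0.01,0,0,0,0.0],[0,0,0,0,0,0,0.0]],
  ],
)

```text
time_s: 13.25
tool_pos: [0.458, -0.2184, 0.2698]
tool_rot: [179.9, 0.0, 99.0]
force: [0.2, 0.2, -4.3]
grip_width: 0.0214
grasp_force: 40.0
```

Run:
```python
from h import *
from cell import *
import cv2
b=np.load("base3.npy");T,o=cur();print(T[:3,3].round(4),o["tool_rot"].round(1),o["force"].round(1),o["grip_width"])
# nose 73 mm beyond TCP (nose z 5mm at rack, TCP .079 -> 74); waypoint nose 35mm above mouth
NO=.074
W=pose(b,np.pi,.095,NO+.04,0.);n=16;r=row(T,W,n);print(r.round(4),W[:3,3].round(4))
X=hom(R.from_rotvec(r[3:]).as_matrix(),r[:3])
for i in range(0,n+1,4):
    Q=T@np.linalg.matrix_power(X,i);print(Q[:3,3].round(3),(Q[:3,3]+NO*Q[:3,2]).round(3))
c=read_camera("wrist");im=cv2.resize(c["frame"][:,:,::-1],(1280,800))
for s in (-.053,-.019,0,.03,NO):
    p=proj(c,[T[:3,3]+T[:3,2]*s])[0]*2; cv2.drawMarker(im,tuple(p.round().astype(int).tolist()),(0,255,0),1,10)
sc=read_camera("scene");
p=proj(sc,[T[:3,3]])[0];print(p.round(0));x,y=p.round().astype(int)
cr=cv2.resize(sc["frame"][max(y-50,0):y+50,x-35:x+35,::-1],(420,600),interpolation=cv2.INTER_CUBIC)
for s in (-.055,0,NO):
    q=(proj(sc,[T[:3,3]+T[:3,2]*s])[0]-[x-35,max(y-50,0)])*6;cv2.drawMarker(cr,tuple(q.round().astype(int).tolist()),(255,0,255),1,14)
cv2.imwrite("pics/h.png",np.hstack([im[200:800,460:840],cr]))
```

```text
[ 0.458  -0.2184  0.2698] [179.9   0.   99. ] [ 0.2  0.2 -4.3] 0.021350437849263052
[ 0.0161  0.0088  0.0062 -0.0271  0.0024 -0.0104] [0.5501 0.0699 0.2032]
[ 0.458 -0.218  0.27 ] [ 0.458 -0.218  0.196]
[ 0.483 -0.149  0.247] [ 0.491 -0.146  0.173]
[ 0.507 -0.077  0.228] [ 0.522 -0.073  0.156]
[ 0.529 -0.004  0.213] [0.552 0.003 0.143]
[0.55  0.07  0.203] [0.58  0.08  0.136]
[204. 199.]
```

View pics/h.png

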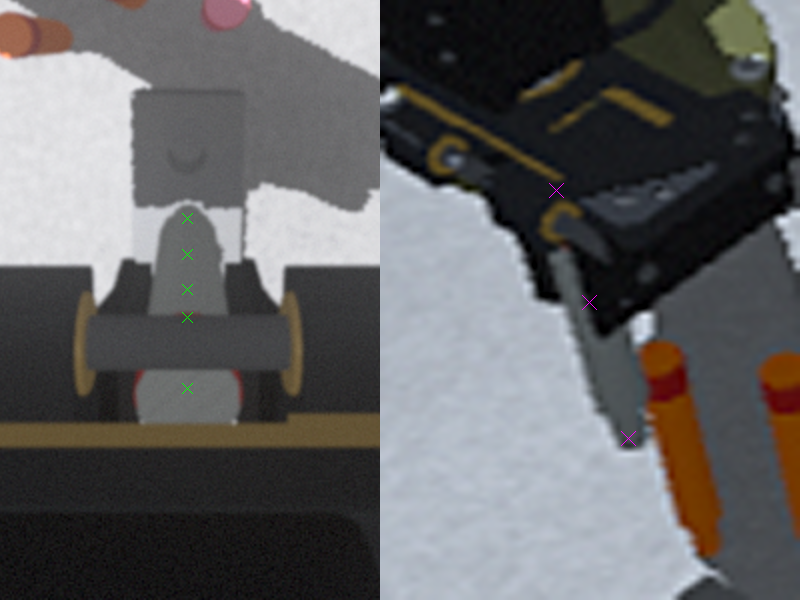

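Call:
play_rows(
  steps=[
    [[0.0161,0.0088,0.0062,-0.0271,0.0024,-0.0104,0.0],[0.0161,0.0088,0.0062,-0.0271,0.0024,-0.0104,0.0],[0.0161,0.0088,0.0062,-0.0271,0.0024,-0.0104,0.0],[0.0161,0.0088,0.0062,-0.0271,0.0024,-0.0104,0.0],[0.0161,0.0088,0.0062,-0.0271,0.0024,-0.0104,0.0],[0.0161,0.0088,0.0062,-0.0271,0.0024,-0.0104,0.0],[0.0161,0.0088,0.0062,-0.0271,0.0024,-0.0104,0.0],[0.0161,0.0088,0.0062,-0.0271,0.0024,-0.0104,0.0],[0.0161,0.0088,0.0062,-0.0271,0.0024,-0.0104,0.0],[0.0161,0.0088,0.0062,-0.0271,0.0024,-0.0104,0.0],[0.0161,0.0088,0.0062,-0.0271,0.0024,-0.0104,0.0],[0.0161,0.0088,0.0062,-0.0271,0.0024,-0.0104,0.0]],
  ],
)

```text
time_s: 14.55
tool_pos: [0.5268, -0.0036, 0.2106]
tool_rot: [161.4, -0.6, 106.4]
force: [-0.3, 0.6, -4.3]
grip_width: 0.0214
grasp_force: 40.0
```

Call:
play_rows(
  steps=[
    [[0.0161,0.0088,0.0062,-0.0271,0.0024,-0.0104,0.0],[0.0161,0.0088,0.0062,-0.0271,0.0024,-0.0104,0.0],[0.0161,0.0088,0.0062,-0.0271,0.0024,-0.0104,0.0],[0.0161,0.0088,0.0062,-0.0271,0.0024,-0.0104,0.0],[0,0,0,0,0,0,0.0],[0,0,0,0,0,0,0.0],[0,0,0,0,0,0,0.0]],
  ],
)

```text
time_s: 15.25
tool_pos: [0.5486, 0.0683, 0.2021]
tool_rot: [155.1, -0.2, 108.7]
force: [0.2, 0.0, -4.6]
grip_width: 0.0212
grasp_force: 40.0
```

```bash
cat > pl.py <<'E'
from h import *
from cell import *
import cv2,sys
b=np.load("base3.npy");T,o=cur();M=tilt(b);NO=.074
W=pose(b,np.pi,.095,NO+.04,0.);print("corr",row(T,W,1).round(4),"nose face",(M.T@(T[:3,3]+NO*T[:3,2]-face(b,np.pi,.095,0))).round(4),o["qpos"].round(0),o["force"].round(1),o["grip_width"])
E
python3 pl.py
python3 - <<'E'
from h import *
from cell import *
import cv2
b=np.load("base3.npy");T,o=cur();M=tilt(b);NO=.074
ims=[]
for n,hw,sc in(("wrist",None,2),("scene",(45,33),6)):
    c=read_camera(n)
    if n=="wrist": x0,y0,x1,y1=225,60,425,260;s=2
    else:
        x,y=proj(c,[face(b,np.pi,.095,0.02)])[0].round().astype(int);x0,y0,x1,y1=x-33,y-33,x+34,y+34;s=6
    im=cv2.resize(c["frame"][y0:y1,x0:x1,::-1],(400,400),interpolation=cv2.INTER_CUBIC);k=400/(x1-x0)
    def pl(P,col):cv2.polylines(im,[((proj(c,P)-[x0,y0])*k).round().astype(int)],False,col,1)
    for rr in(.013,.021):pl([face(b,np.pi,.095,0)+M@[rr*np.cos(t),rr*np.sin(t),0] for t in np.linspace(0,6.3,30)],(0,255,0))
    pl([T[:3,3],T[:3,3]+T[:3,2]*NO],(255,0,255))
    ims.append(im)
cv2.imwrite("pics/p.png",np.hstack(ims))
E
```

```text
corr [ 0.001   0.0021 -0.0001 -0.0026 -0.0018 -0.0028] nose face [-0.0023 -0.0009  0.0399] [ 60. -16. -57. 118. -29.  50.  35.] [ 0.2  0.  -4.6] 0.02124184179484145
```

View pics/p.png

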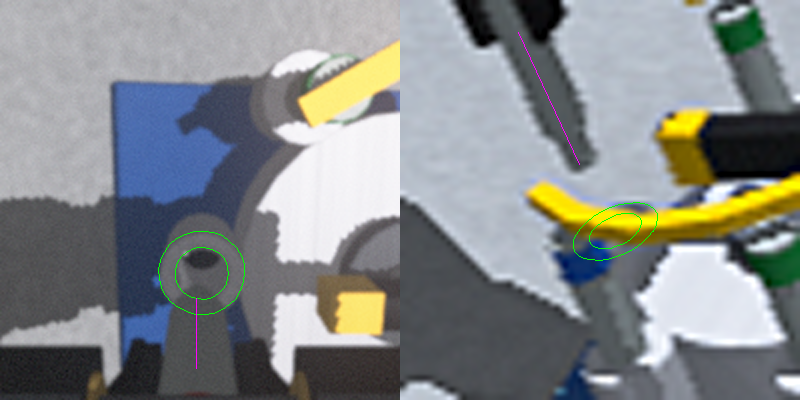

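Call:
play_rows(
  steps=[
    [[0.001,0.0021,0.01,-0.0026,-0.0018,-0.0028,0.0],[0,0,0.01,0,0,0,0.0],[0,0,0.01,0,0,0,0.0],[0,0,0,0,0,0,0.0],[0,0,0,0,0,0,0.0],[0,0,0,0,0,0,0.0]],
  ],
)

```text
time_s: 15.95
tool_pos: [0.5629, 0.0745, 0.177]
tool_rot: [154.9, 0.0, 108.8]
force: [-0.1, 0.4, -3.3]
grip_width: 0.0212
grasp_force: 40.0
```

```bash
python3 pl.py
```

```text
corr [-0.0003 -0.0012 -0.0295  0.002   0.0005  0.0005] nose face [0.0014 0.0002 0.0105] [ 62. -11. -62. 119. -25.  45.  31.] [-0.1  0.4 -3.3] 0.021168605021794806
```

Call:
play_rows(
  steps=[
    [[0,-0.001,0.005,0.001,0,0,0.0],[0,0,0.005,0,0,0,0.0],[0,0,0.005,0,0,0,0.0],[0,0,0.005,0,0,0,0.0],[0,0,0.005,0,0,0,0.0],[0,0,0,0,0,0,0.0],[0,0,0,0,0,0,0.0]],
  ],
)

```text
time_s: 16.65
tool_pos: [0.5717, 0.0783, 0.1532]
tool_rot: [155.0, -0.0, 108.8]
force: [-0.3, -0.5, -4.8]
grip_width: 0.0214
grasp_force: 40.0
```

```bash
python3 pl.py
```

```text
corr [-0.0009  0.0001 -0.0551  0.0004 -0.0009  0.0009] nose face [-0.      0.0011 -0.0151] [ 65.  -6. -68. 119. -19.  40.  27.] [-0.3 -0.5 -4.8] 0.021420334790159767
```

Call:
play_rows(
  steps=[
    [[-0.0008,0,0.005,0,0,0,0.0],[0,0,0.005,0,0,0,0.0],[0,0,0.005,0,0,0,0.0],[0,0,0.005,0,0,0,0.0],[0,0,0.005,0,0,0,0.0],[0,0,0,0,0,0,0.0],[0,0,0,0,0,0,0.0]],
  ],
)

```text
time_s: 17.35
tool_pos: [0.582, 0.0808, 0.1309]
tool_rot: [155.0, -0.0, 108.8]
force: [-0.3, 0.1, -3.8]
grip_width: 0.0213
grasp_force: 40.0
```

```bash
python3 pl.py
```

```text
corr [-0.     -0.0001 -0.0798  0.0005 -0.0005  0.0009] nose face [ 0.0001  0.0001 -0.0398] [ 66.   1. -73. 119.  -7.  36.  17.] [-0.3  0.1 -3.8] 0.021314617740677326
```

Call:
play_rows(
  steps=[
    [[0,0,0.005,0,0,0,0.0],[0,0,0.005,0,0,0,0.0],[0,0,0.005,0,0,0,0.0],[0,0,0.003,0,0,0,0.0],[0,0,0.002,0,0,0,0.0],[0,0,0,0,0,0,0.0],[0,0,0,0,0,0,0.0]],
  ],
)

```text
time_s: 18.05
tool_pos: [0.5901, 0.0836, 0.1128]
tool_rot: [155.0, 0.0, 108.8]
force: [-0.3, 0.8, -3.9]
grip_width: 0.0212
grasp_force: 40.0
```

```bash
python3 pl.py
```

```text
corr [-0.0001 -0.0001 -0.0998  0.0006  0.      0.0012] nose face [ 0.0002  0.0001 -0.0598] [ 61.   7. -70. 119.   3.  34.   9.] [-0.3  0.8 -3.9] 0.021151989931541798
```

5 mm to go; I feel for the floor in 1 mm steps.

Call:
play_rows(
  steps=[
    [[0,0,0.001,0,0,0,0.0],[0,0,0.001,0,0,0,0.0],[0,0,0.001,0,0,0,0.0],[0,0,0.001,0,0,0,0.0],[0,0,0,0,0,0,0.0]],
  ],
)

```text
time_s: 18.55
tool_pos: [0.5916, 0.0841, 0.1088]
tool_rot: [155.0, 0.0, 108.8]
force: [-0.0, -0.7, -4.3]
grip_width: 0.0214
grasp_force: 40.0
```

Call:
play_rows(
  steps=[
    [[0,0,0.001,0,0,0,0.0],[0,0,0,0,0,0,0.0]],
  ],
)

```text
time_s: 18.75
tool_pos: [0.5921, 0.0842, 0.1083]
tool_rot: [155.0, 0.0, 108.8]
force: [-3.4, -1.2, 1.1]
grip_width: 0.0214
grasp_force: 40.0
```

Call:
play_rows(
  steps=[
    [[0,0,0.001,0,0,0,0.0],[0,0,0,0,0,0,0.0]],
  ],
)

```text
time_s: 18.95
tool_pos: [0.5926, 0.0841, 0.1082]
tool_rot: [155.1, 0.1, 108.8]
force: [-15.1, -4.0, 16.2]
grip_width: 0.0209
grasp_force: 40.0
```

Call:
play_rows(
  steps=[
    [[0,0,-0.001,0,0,0,0.0],[0,0,0,0,0,0,0.024],[0,0,0,0,0,0,0.03],[0,0,0,0,0,0,0.04],[0,0,0,0,0,0,0.04],[0,0,0,0,0,0,0.04]],
  ],
)

```text
time_s: 19.55
tool_pos: [0.5925, 0.0844, 0.1085]
tool_rot: [154.9, 0.0, 108.8]
force: [-0.3, -0.4, 0.4]
grip_width: 0.039
grasp_force: 0.0
```

Call:
play_rows(
  steps=[
    [[0,0,-0.01,0,0,0,0.04],[0,0,-0.015,0,0,0,0.04],[0,0,-0.015,0,0,0,0.04],[0,0,-0.02,0,0,0,0.04],[0,0,-0.02,0,0,0,0.04],[0,0,-0.02,0,0,0,0.04],[0,0,-0.02,0,0,0,0.04],[0,0,0,0,0,0,0.04],[0,0,0,0,0,0,0.04]],
  ],
)

```text
time_s: 20.45
tool_pos: [0.5441, 0.0687, 0.2167]
tool_rot: [154.9, 0.1, 108.9]
force: [-0.0, 0.6, -0.0]
grip_width: 0.04
grasp_force: 0.0
```

```bash
sed -i 's/if k else ((.013,0),(.021,0))/if k else ((.021,0),(.011,.065))/; s/w3/w9/g; s/^b=.*$/b=np.load("base3.npy")/; s/^b=b.copy.*$//' wv.py; python3 wv.py; python3 pl.py
```

```text
corr [-0.0009  0.0003  0.0143 -0.0002 -0.0009  0.0023] nose face [-0.0003  0.0009  0.0543] [ 56. -17. -53. 118. -28.  51.  34.] [ 0.3 -1.3 -0.7] 0.04014847622300839
```

View pics/w9.png

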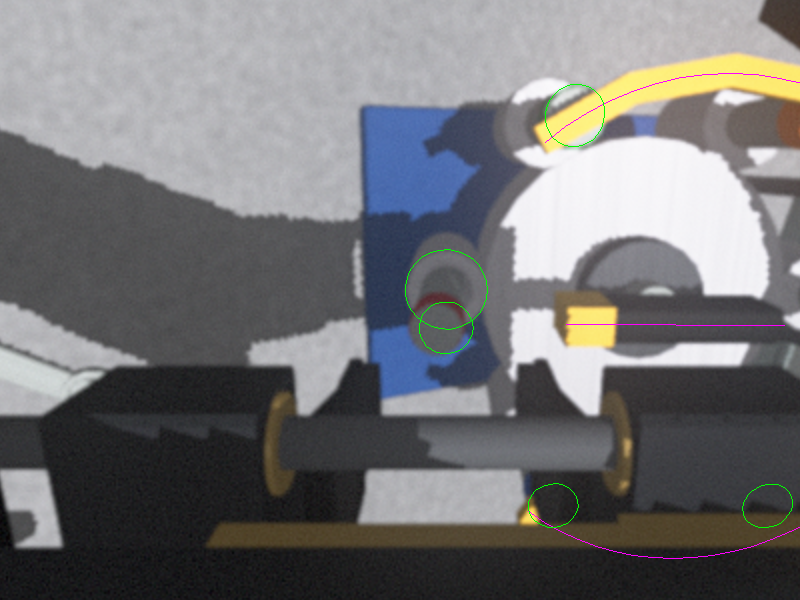

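The red-collared punch stands in the pocket with its top at crop (437,330), close to where the model puts a fully seated punch. The bar handle is still in line with the gap, and nothing is touching the gripper.

```bash
python3 -c "from cell import *; print(sign_off())"
```

```text
the job is handed in; nothing more can be done
None
```

I turned the turret until its empty pocket was home in the rail gap, let go of the handle, lowered the red-collar punch onto the pocket floor and released it; the job is handed in at about 20 s, but `sign_off()` returned no verdict.

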